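Latch a bottle case shut

TASK

Latch the bottle case shut: take the latch claw by its red grip, carry it out over the bead of the keeper on the sliding lid and feel it drop into the pocket behind the bead, while the lever is still standing up; then swing the lever down past its centre until it lies flat, so that the claw draws the lid onto its rubber gasket and stays latched when you let go. Do it gently, feeling for the pocket with light touches (well under 20 N), pushing the lever with no more force than it needs (well under 30 N), and leave the glass, vacuum pump, cork and stopper standing where they are.

Things in the scene. Friction and masses are not known exactly. Their poses are not given: they have to be found in the camera images.
- case: wooden bottle case, 330 x 150 mm, fixed on the counter, top 90 mm high; side rails at x +-65 to +-75 mm rise 4 mm more. Origin on the counter under the lever hinge, z up; y runs along the case from the lever to the keeper on the lid; x across. It spans y -125 to +205 mm. The draw latch lies along its middle and moves in the plane x = 0 of this frame.
- gasket (a joint): how far the lid presses the rubber gasket in (m): 0 until touched, 0.008 when latched, 2.2 N per mm. The sliding lid, its face level with the case top, carries the steel keeper. The lid starts 16 to 29 mm open and touches the gasket at 12 mm; its opening is NOT measured. It slides along y (friction 4 N) and stays where left.
- claw: steel bail 36 mm wide: arms from the lever's cross pin to a front plate with hook tip and red grip. Origin on the pin, on which it turns freely (60 g, falls by its weight). In its axes: tip at y +82, z -10 mm, grip at y +76, z +28. At lever angle a the pin is at y = -26 cos(a - 0.21), z = 108.5 + 26 sin(a - 0.21) mm of the case: drawing the claw to +y raises the lever.
- claw_grip (a point): centre of the claw's red grip, a barrel 18 mm in diameter, 14 mm wide along the case's x; pinch its flat ends from above (fingers closing along x). The claw can turn between the pads. The front plate lies 25 mm below.
- claw_tip (a point): centre line of the claw's round hook tip (4 mm thick, 24 mm wide in x). It is 2 mm above the lid's face when on the lid or pocket floor, 8 mm when on the rear block, 10 mm on the bead; it fits down into the pocket only 4.5 to about 7 mm beyond the bead's centre. At the start it rests on the lid short of the bead.
- lever: lever with its handle, flat steel bar 20 mm wide, 5 mm thick, red end 72 mm from the hinge. Origin on the hinge; the bar runs along its own -y; its upper face (towards the keeper when upright) lies 4 mm from that line along its own z.
- lever_angle (a joint): lever angle: 0 = flat, latched (handle along the case's -y), 1.57 = upright, up to 2.65 leaning to the keeper. Starts at 0.44 to 0.70; friction (0.03 N m) holds it where left. Once hooked it gets stiff on the way down (up to about 12 N at 55 mm from the hinge), passes its centre at about 0.4 and snaps to 0.
- lever_hinge (a point): lever hinge, axis along the case's x, 108.5 mm above the counter, 18.5 over the case top. The keeper's bead lies 48.9 mm + the lid's opening from it along +y: at 65 to 78 mm at the start; feel for it. Keeper: 8 mm high, 26 wide in x, flat top 6 mm deep ending in the 5 mm thick bead; beyond (+y) a pocket down to the lid; then a flat rear block 6 mm high, 9.8 to 25.8 mm beyond the bead's centre.
- glass: tasting glass, 155 mm high, 65 mm wide, stands behind; origin under its foot. Bystander.
- pump: white vacuum pump with black top, 120 mm high, 52 mm wide; origin underneath. Bystander.
- cork_a: upright bottle cork, 24 mm wide, 44 mm high; origin underneath. Bystander.
- stopper: bottle stopper, 35 mm wide, 58 mm high; origin underneath. Bystander.

How it is judged:
On the way, in this order (a step that is already met when the one before it is completed fails the run):
1. the claw's tip is down in the keeper's pocket (not over 5 mm above the lid) with the lever still standing up (over 1.4 rad) (z of claw_tip in the frame of case below 0.095 m and y of claw_tip in the frame of case above 0.064 m and value of joint lever_angle above 1.4 rad), for 0.5 s.
2. the lever lies flat with the lid drawn onto its gasket (value of joint lever_angle below 0.06 rad and value of joint gasket above 0.006 m), for 0.2 s.
At the end, for the whole second after the job is handed in: the lever lies flat (under 0.06 rad), the claw's tip is in the keeper's pocket (under 6.5 mm above the lid) and the lid stays drawn at least 6 mm into its gasket (all of step 2 and z of claw_tip in the frame of case below 0.0965 m); the robot touches nothing.
It fails at once if the claw is pressed on the lid or keeper with over 20 N while the fingers hold or push the claw (contact force between claw and case above 20 N and contact force between the fingers and claw above 0.5 N).
It fails at once if the fingers press the lever handle with over 30 N (contact force between the fingers and lever above 30 N and contact force between the fingers and claw below 0.5 N).
It fails at once if the glass, vacuum pump, cork or stopper is moved over 30 mm or knocked over (distance of any of glass, pump, cork_a, stopper from where it was at the start of the episode above 0.03 m or angle between any of glass, pump, cork_a, stopper's own z axis and vertical above 0.5 rad).
It also fails if it takes over 64 s, if anything falls off the work surface, if the arm or the gripper's body presses on something with over 40 N, if the wrist force passes 120 N, or if a joint passes its speed limit or range.

ROBOT

A 7-joint arm with a two-finger parallel gripper is mounted at the origin on a cart in front of the work surface, level with it; the furniture and walls round the work are solid. World frame = base frame: x ahead of the robot, y to its left, z up, the work surface at z = 0. Lengths are in m, angles in rad, forces in N, time in s.
With the tool pointing down it reaches from about 0.35 to 0.9 m from the base axis. Payload 19.9 kg.
Tool frame: the origin (TCP) lies at the very end of the fingers, on their centre line; the grasp point (between the pads) lies 19 mm behind it (robot.pinch_z is the distance from the TCP to the grasp point, in m); z points along the fingers, y is the line along which they close (so a half turn about z gives the same grasp; the last joint's range is limited). The gripper opens to 94 mm and grips with 3 to 60 N. Pads are 16 mm wide; open, the fingers measure 119 mm over their backs; the gripper's body (75 mm by 177 mm) begins 78 mm behind the grasp point.
Start: joints at [-1.169, 0.417, -0.01, 1.614, 0.005, 1.111, -0.053], TCP at [0.268, 0.565, 0.205] pointing down, gripper open.
Joint ranges: [-2.81, 2.81], [-0.39, 2.02], [-1.27, 1.25], [0.06, 2.57], [-1.19, 4.33], [0.19, 2], [-2.82, 2.82]. Speed limits (rad/s): [1.89, 1.89, 2.39, 2.39, 3.01, 3.01, 3.01].

INTERFACE

Orientations are given as a rotation vector (axis times angle).
In Python, from plant import readout, eyes, robot gives the robot as it stands. The module is installed in compiled form; this text tells all that it offers.
- The arm moves only by the tool move_arm, never from a script. Its argument "commands" is one flat list of numbers, 5 for each row, row after row: the shift along the tool's x, y, z in units of 50 mm (1.0 is 50 mm), then the turn about the tool's z in units of 6 degrees (1.0 is 6 degrees), then the finger opening in mm, from 0 to 94. A call has exactly 5 rows; each row shifts and turns the commanded pose from where the row before left it, along the tool's axes as they then stand; what a row does not reach is not made up. A row lasts 1/10 s, in which the tool goes at most 50 mm and 8.59 degrees, less where a joint would pass 70% of its speed; a pose out of reach is approached as far as the arm can. A call is refused whole if a number of a shift passes 1 or a number of a turn 1, either way. A call with a gripper value outside its range is refused whole. The fingers move at their own pace and stop on an object; the grip force is fixed at half the most. Time passes only in rows, so rows that do not move let the fingers close, or fill a call up. It gives the time, the measured TCP pose, the force, the opening and the grip force at its end, in the units of the state.
- readout.observe(): the state, without advancing time (a new reading comes with each control period).
- eyes.camera(name): name is "scene" or "top"; returns a dict with "img" (384x512x3 uint8, blue, green, red), "fx", "fy", "cx", "cy" (pixels), "D" ([k1, k2, p1, p2, k3] as OpenCV has them; the pictures are not rectified), "origin" and "orientation" of the camera in the world. Camera axes: x right, y down, z forward; pixel columns grow to the right and rows downward; lengths in m; the calibration is good to about 2 mm. A picture is of the moment at which its call begins. There is no depth.
- robot.finish_job(): hands the job in; it is judged then, once.
Trained networks look in a picture, given as the dict that the camera call returned (one of the last four; its "shot" number tells which), for a name from the list of things; names that differ only in an ending like _2 or _b are one class to them, and where a whole thing is asked for, a point or a joint stands for the part that bears it (a point fixed in the world has none). Each returns a list of dicts, best first, with "confidence" (0 to 1); they miss things now and then, are a little off and sometimes report something else, mostly with a low value. They report only what shows in the picture. A call takes as long as a camera call.
- eyes.silhouettes(thing, picture): "region" (384x512 bool, what is visible of it) and "pixel" ([column, row] in pixels, amid what is visible of it).
The state is a dict: "time": time; "q": joint angles; "dq": joint speeds; "tau": joint torques, N m; "eef_pos": TCP position; "tool_rot": TCP orientation; "wrist_force": force on the tool from outside, world axes, zero at the start; "torque": the same for the moment, N m; "finger_gap": finger opening in m; "gripper_force": force on a finger pad.
Only numpy, scipy, OpenCV 4.12 (cv2) and the standard library are available. Lean on these libraries where they do the work, as an engineer would, in place of code of your own. Each camera call takes 0.05 s, during which the arm holds its last target. There are 200 camera calls.

## Working session

There is one attempt and no reset: what is moved stays moved. The work goes in short steps, Python scripts to look and compute and a tool call to move; the robot and the scene stay as the last step left them, time stands still between calls to the robot, and variables do not carry over. Pictures are saved under pics/ and viewed, at most 10 in all, crops included, and the job is handed in when it is done.

Besides the shell and the picture viewer there is one more tool, called after "Request:" as name(argument=value, ...), one argument or row to a line, values as JSON. move_arm: Moves the arm, as the interface text tells. Its arguments: {"type":"object","properties":{"commands":{"type":"array"}},"required":["commands"]}

```bash
mkdir -p pics; ls
cat > h.py <<'E'
import numpy as np, cv2
from scipy.spatial.transform import Rotation as R
from plant import readout, eyes, robot
def ori(o):
    o=np.array(o,float)
    if o.shape==(3,3): return o
    return R.from_rotvec(o).as_matrix() if o.size==3 else R.from_quat(o).as_matrix()
def K(p): return np.array([[p["fx"],0,p["cx"]],[0,p["fy"],p["cy"]],[0,0,1.]])
def ray(p,px):
    u=cv2.undistortPoints(np.array(px,float).reshape(-1,1,2),K(p),np.array(p["D"],float)).reshape(-1,2)
    d=np.c_[u,np.ones(len(u))]@ori(p["orientation"]).T
    return np.array(p["origin"]),d
def onz(p,px,z):
    o,d=ray(p,px); return o+d*((z-o[2])/d[:,2])[:,None]
def proj(p,X):
    M=ori(p["orientation"]); Xc=(np.atleast_2d(X)-p["origin"])@M
    return cv2.projectPoints(Xc,np.zeros(3),np.zeros(3),K(p),np.array(p["D"],float))[0].reshape(-1,2)
E
python3 - <<'E'
from h import *
s=readout.observe(); print({k:np.round(v,3) for k,v in s.items()})
for n in("scene","top"):
    p=eyes.camera(n); cv2.imwrite(f"pics/{n}0.png",p["img"]); print(n,p["origin"],p["orientation"],p["fx"])
    for t in("case","claw","claw_grip","lever","lever_hinge","claw_tip","glass","pump","cork_a","stopper"):
        for d in eyes.silhouettes(t,p)[:1]: print(t,round(d["confidence"],2),d["pixel"],d["region"].sum())
E
```

```text
pics
{'time': np.float64(0.0), 'q': array([-1.169,  0.418, -0.01 ,  1.614,  0.005,  1.111, -0.053]), 'dq': array([ 0.001, -0.   , -0.   , -0.   , -0.   , -0.001,  0.001]), 'tau': array([-1.0000e-03, -8.5124e+01,  6.3800e-01, -4.2599e+01, -4.9000e-02,
        1.9000e-02,  0.0000e+00]), 'eef_pos': array([0.268, 0.564, 0.205]), 'tool_rot': array([-6.900e-01, -3.065e+00,  2.000e-03]), 'wrist_force': array([-0.244,  0.52 ,  0.012]), 'torque': array([ 0.032, -0.008,  0.04 ]), 'gripper_force': np.float64(0.0), 'finger_gap': np.float64(0.094)}
scene [-0.16003237 -0.59047155  0.96119993] [-2.15102917  1.01744518 -0.43535165] 384.55869145627196
case 0.95 [232.7, 189.5] 5160
claw 0.68 [229.2, 173.7] 102
claw_grip 0.49 [227.2, 171.6] 67
lever 0.52 [232.9, 175.2] 114
lever_hinge 0.87 [234.0, 187.6] 5081
glass 0.38 [232.4, 186.3] 5029
pump 0.75 [371.9, 231.2] 548
cork_a 0.45 [303.1, 295.0] 116
top [ 0.43534716 -0.02750791  1.31143219] [-2.16882845  2.19062253 -0.07161241] 401.37926146396626
case 0.76 [221.3, 193.7] 5735
claw 0.65 [223.4, 195.1] 5755
claw_grip 0.49 [222.4, 193.8] 63
lever 0.63 [241.5, 189.9] 274
lever_hinge 0.63 [223.8, 194.0] 5654
claw_tip 0.46 [220.5, 193.7] 78
glass 0.9 [140.8, 140.4] 537
pump 0.83 [375.7, 160.4] 369
cork_a 0.5 [356.1, 248.0] 73
stopper 0.7 [141.9, 140.5] 548
```

Run:
```python
import cv2
a=cv2.imread("pics/top0.png")[130:260,150:320]; cv2.imwrite("pics/topc.png",cv2.resize(a,None,fx=4.5,fy=4.5,interpolation=cv2.INTER_CUBIC))
```

```text
(no output)
```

View pics/scene0.png

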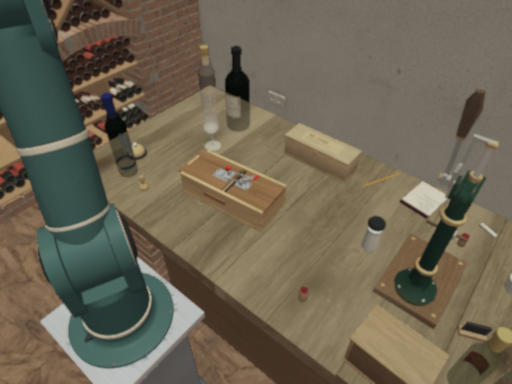

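View pics/topc.png

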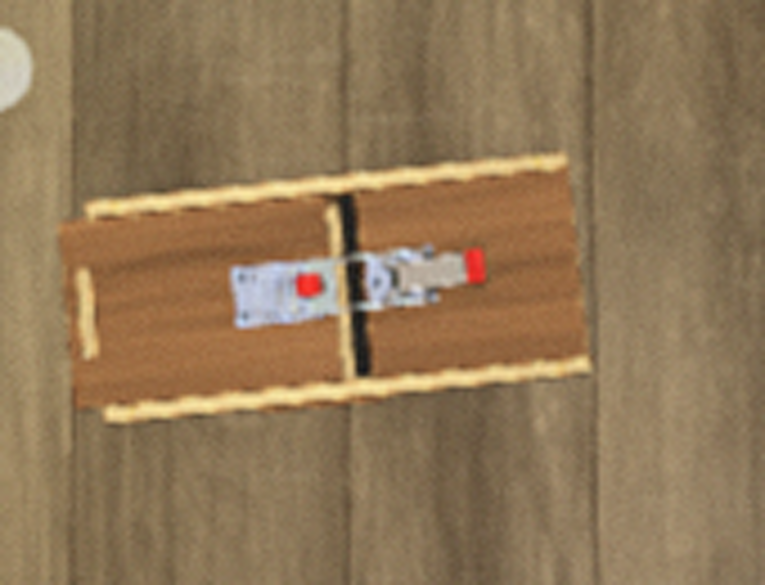

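```bash
cat >> h.py <<'E'
def fitcase(p,verbose=True):
    c=np.array([[566,153],[86,203],[107,423],[591,372]])/4.5+[150,130]-0.39
    W=onz(p,c,.094)[:,:2]; L=np.array([[75,-125],[75,205],[-75,205],[-75,-125]])/1000
    a=L-L.mean(0); b=W-W.mean(0); th=np.arctan2((a[:,0]*b[:,1]-a[:,1]*b[:,0]).sum(),(a*b).sum())
    Rm=np.array([[np.cos(th),-np.sin(th)],[np.sin(th),np.cos(th)]]); t=W.mean(0)-Rm@L.mean(0)
    if verbose: print("resid mm",np.round(((L@Rm.T+t)-W)*1000,1))
    return th,t,Rm
E
python3 - <<'E'
from h import *
p=eyes.camera("top"); th,t,Rm=fitcase(p); print(th,t)
def red(p):
    hsv=cv2.cvtColor(p["img"],cv2.COLOR_BGR2HSV); m=((hsv[...,0]<8)|(hsv[...,0]>172))&(hsv[...,1]>150)&(hsv[...,2]>90)
    n,_,s,c=cv2.connectedComponentsWithStats(m.astype(np.uint8)); return [(c[i],s[i][4]) for i in range(1,n) if s[i][4]>5]
inv=lambda X:np.r_[Rm.T@(X[:2]-t),X[2]]*1000
for z in(.12,.13):
  for c,a in red(p):
    X=onz(p,c,z)[0]; print("top",c.round(1),a,z,inv(X).round(1))
q=eyes.camera("scene")
for c,a in red(q):
    X=onz(q,c,.12)[0]; print("scene",c.round(1),a,inv(X).round(1))
for n,px in(("glass",[140.8,140.4]),("pump",[375.7,160.4])): print(n,onz(p,px,.06))
for px in ([143,183],[137,150],[212,146],[303,295]): print(onz(q,px,0.02))
# red barrel predicted
for a in np.arange(.44,.72,.04):
    pin=np.array([-26*np.cos(a-.21),108.5+26*np.sin(a-.21)])
    # tip z=92 : -> claw angle
    f=lambda b: pin[1]+82*np.sin(b)-10*np.cos(b)-92
    from scipy.optimize import brentq
    b=brentq(f,-.9,.9); g=[pin[0]+76*np.cos(b)-28*np.sin(b),pin[1]+76*np.sin(b)+28*np.cos(b)]
    tip=pin[0]+82*np.cos(b)+10*np.sin(b)
    h=[0,-68*np.cos(a),108.5+68*np.sin(a)]
    g3=[0,*g]; Wd=lambda l: np.r_[Rm@np.array(l[:2])/1000+t,l[2]/1000]
    print(a.round(2),"b",round(b,2),"grip",np.round(g,1),"tip",round(tip,1),"px grip",proj(p,Wd(g3)).round(1),proj(q,Wd(g3)).round(1),"handle",proj(p,Wd(h)).round(1),proj(q,Wd(h)).round(1))
E
```

```text
resid mm [[ 0.6 -1.4]
 [-0.1  0.8]
 [-0.4  1.5]
 [-0.1 -0.9]]
0.0952173911635641 [0.52292859 0.02314455]
top [437.7  98.9] 32 0.12 [ 214.9 -630.5  120. ]
top [255.3 188.5] 33 0.12 [  3.1 -54.3 120. ]
top [218.  192.8] 21 0.12 [  2.   57.4 120. ]
top [355.3 246.5] 33 0.12 [-198.1 -328.6  120. ]
top [437.7  98.9] 32 0.13 [ 212.3 -625.6  130. ]
top [255.3 188.5] 33 0.13 [  2.3 -54.1 130. ]
top [218.  192.8] 21 0.13 [  1.2  56.6 130. ]
top [355.3 246.5] 33 0.13 [-197.2 -326.2  130. ]
scene [107.5  40. ] 12 [ 478.6 1205.3  120. ]
scene [98.8 42.9] 14 [ 429.4 1215.2  120. ]
scene [88.1 47.1] 17 [ 364.7 1219.7  120. ]
scene [88.  55.7] 15 [ 300.5 1139.6  120. ]
scene [100.8 125.6] 28 [-61.5 611.3 120. ]
scene [ 16.6 167.9] 79 [-381.9  651.7  120. ]
scene [227.8 167.3] 21 [ 14.7  67.8 120. ]
scene [255.9 177. ] 15 [ 27.4 -36.3 120. ]
scene [  1.2 179.8] 20 [-443.8  639.6  120. ]
scene [465.1 235.4] 14 [ 154.3 -657.9  120. ]
scene [303.8 289.8] 20 [-249.3 -364.   120. ]
glass [[0.69245965 0.33004586 0.06      ]]
pump [[ 0.62050406 -0.40933857  0.06      ]]
[[0.3581526  0.34956034 0.02      ]]
[... 252 characters left out ...]
 [ 54.5 130.5] tip 54.2 px grip [[218.8 193.1]] [[228.2 168.9]] handle [[257.5 188.8]] [[257.4 180.1]]
0.52 b -0.18 grip [ 55.  130.5] tip 54.2 px grip [[218.6 193.1]] [[228.  168.8]] handle [[257.  188.8]] [[257.  179.4]]
0.56 b -0.19 grip [ 55.5 130.4] tip 54.2 px grip [[218.4 193.2]] [[227.9 168.8]] handle [[256.6 188.7]] [[256.7 178.7]]
0.6 b -0.2 grip [ 56.  130.4] tip 54.2 px grip [[218.3 193.2]] [[227.8 168.7]] handle [[256.1 188.7]] [[256.3 178. ]]
0.64 b -0.22 grip [ 56.6 130.4] tip 54.3 px grip [[218.1 193.2]] [[227.7 168.6]] handle [[255.5 188.7]] [[255.9 177.2]]
0.68 b -0.23 grip [ 57.2 130.4] tip 54.4 px grip [[217.9 193.2]] [[227.5 168.6]] handle [[255.  188.7]] [[255.4 176.5]]
```

```bash
cat >> h.py <<'E'
from scipy.optimize import fsolve
TH,T0=0.0952,np.array([0.5229,0.0231])
RM=np.array([[np.cos(TH),-np.sin(TH)],[np.sin(TH),np.cos(TH)]])
c2w=lambda l: np.r_[RM@np.array(l[:2])/1000+T0,l[2]/1000]
w2c=lambda X: np.r_[RM.T@(np.array(X[:2])-T0),X[2]]*1000
def links(a,b):
    pin=np.array([-26*np.cos(a-.21),108.5+26*np.sin(a-.21)]); c,s=np.cos(b),np.sin(b)
    rot=np.array([[c,-s],[s,c]]); return pin,pin+rot@[82,-10],pin+rot@[76,28]
def ik_tip(y,z,g=(1.5,-.4)):
    a,b=fsolve(lambda v:links(*v)[1]-[y,z],g); return a,b,links(a,b)[2]
def from_grip(y,z,g=(1.5,-.4)):
    a,b=fsolve(lambda v:links(*v)[2]-[y,z],g); return a,b,links(a,b)[1]
def st():
    s=readout.observe(); M=ori(s["tool_rot"]); print("t",round(float(s["time"]),2),"tcp case",w2c(s["eef_pos"]).round(1),"F case",np.r_[RM.T@s["wrist_force"][:2],s["wrist_force"][2]].round(1),"gap",round(s["finger_gap"]*1000,1),"gf",round(float(s["gripper_force"]),1),"yaw err deg",round(np.degrees(np.arctan2(M[1,1],M[0,1])-TH),2))
    return s,M
E
python3 - <<'E'
from h import *
s,M=st(); print(M.round(3))
p=eyes.camera("top")
print("keeper rear edge", [w2c(onz(p,np.array([[x,295]])/4.5+[150,130]-.39,.096)[0]).round(1) for x in(231,235)])
g=c2w([0.5,56.8,130.4]); d=g-s["eef_pos"]; print("grip world",g,"tool shift to it (mm)",(M.T@d*1000).round(1))
for y in (54,60,65,70,75,80,85):
  for z in (92,100,104): a,b,gr=ik_tip(y,z); print(y,z,a.round(2),b.round(2),gr.round(1))
E
```

```text
t 1.2 tcp case [-202.5  563.4  205.4] F case [ 0.9 -0.1 -0.2] gap 94.3 gf 0.0 yaw err deg 59.17
[[-0.904  0.429 -0.   ]
 [ 0.429  0.904 -0.   ]
 [-0.    -0.    -1.   ]]
keeper rear edge [array([  2.2, 111.9,  96. ]), array([  1.9, 109.2,  96. ])]
grip world [0.51799854 0.07969033 0.1304    ] tool shift to it (mm) [-433.9 -331.    75. ]
54 92 0.51 -0.18 [ 54.9 130.4]
54 100 0.37 -0.03 [ 51.2 137.9]
54 104 0.29 0.04 [ 49.  141.5]
60 92 1.27 -0.37 [ 68.2 129.6]
60 100 1.02 -0.22 [ 62.3 138.4]
60 104 0.92 -0.14 [ 59.4 142.5]
65 92 1.54 -0.41 [ 74.6 129.3]
65 100 1.34 -0.28 [ 69.6 138.2]
65 104 1.25 -0.21 [ 67.1 142.4]
70 92 1.75 -0.42 [ 80.  129.2]
70 100 1.58 -0.3 [ 75.6 138.1]
70 104 1.5 -0.24 [ 73.3 142.3]
75 92 1.93 -0.41 [ 84.8 129.2]
75 100 1.78 -0.31 [ 80.9 138. ]
75 104 1.71 -0.26 [ 78.8 142.3]
80 92 2.11 -0.4 [ 89.3 129.3]
80 100 1.96 -0.3 [ 85.6 138.1]
80 104 1.9 -0.25 [ 83.8 142.3]
85 92 2.28 -0.38 [ 93.3 129.6]
85 100 2.14 -0.29 [ 90.  138.1]
85 104 2.08 -0.24 [ 88.3 142.3]h.py:34: RuntimeWarning: The iteration is not making good progress, as measured by the 
 improvement from the last ten iterations.
  a,b=fsolve(lambda v:links(*v)[1]-[y,z],g); return a,b,links(a,b)[2]
h.py:34: RuntimeWarning: The iteration is not making good progress, as measured by the 
 improvement from the last five Jacobian evaluations.
  a,b=fsolve(lambda v:links(*v)[1]-[y,z],g); return a,b,links(a,b)[2]
```

View pics/top0.png

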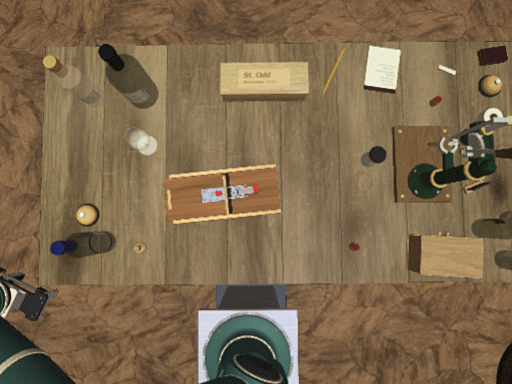

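Request:
move_arm(
  commands=[0,0,-0.9,1,94,0,0,-0.9,1,94,0,0,-0.9,1,94,0,0,-0.9,1,94,0,0,-0.9,1,94],
)

```text
time: 1.75
eef_pos: [0.2676, 0.5644, 0.4325]
tool_rot: [-1.466, -2.779, -0.0]
wrist_force: [-0.4, 0.2, -0.0]
finger_gap: 0.094
gripper_force: 0.0
```

Request:
move_arm(
  commands=[0,0,0,1,60,0,0,0,1,60,0,0,0,1,60,0,0,0,1,60,0,0,0,0.87,60],
)

```text
time: 2.25
eef_pos: [0.2678, 0.5647, 0.4304]
tool_rot: [2.119, 2.319, -0.0]
wrist_force: [-0.0, -0.6, -0.9]
finger_gap: 0.0605
gripper_force: 0.0
```

Run:
```python
from h import *
s,M=st(); print(s["q"].round(2), (M.T@(c2w([.5,56.8,130.4])-s["eef_pos"])*1000).round(1))
```

```text
t 2.25 tcp case [-202.5  563.4  430.4] F case [-0.1 -0.6 -0.9] gap 60.5 gf 0.0 yaw err deg -0.29
[-1.29  0.31  0.16  1.27 -0.05  1.56 -1.05] [-505.5  205.5  300.1]
```

Request:
move_arm(
  commands=[-0.67,0.27,0,0,60,-0.67,0.27,0,0,60,-0.67,0.27,0,0,60,-0.67,0.27,0,0,60,-0.67,0.27,0,0,60],
)

```text
time: 2.75
eef_pos: [0.3512, 0.4029, 0.4305]
tool_rot: [-2.114, -2.324, -0.0]
wrist_force: [0.3, 0.1, 1.1]
finger_gap: 0.0602
gripper_force: 0.0
```

Request:
move_arm(
  commands=[-0.67,0.27,0,0,60,-0.67,0.27,0,0,60,-0.67,0.27,0,0,60,-0.67,0.27,0,0,60,-0.67,0.27,0,0,60],
)

```text
time: 3.25
eef_pos: [0.4342, 0.2425, 0.4306]
tool_rot: [-2.114, -2.324, -0.001]
wrist_force: [1.2, 0.2, -0.0]
finger_gap: 0.0602
gripper_force: 0.0
```

Request:
move_arm(
  commands=[-0.67,0.27,0.7,0,50,-0.67,0.27,0.8,0,50,-0.67,0.27,0.8,0,40,-0.67,0.27,0.8,0,40,-0.67,0.27,0.8,0,40],
)

```text
time: 3.75
eef_pos: [0.5122, 0.0918, 0.2462]
tool_rot: [2.114, 2.324, 0.001]
wrist_force: [1.5, 1.6, -0.5]
finger_gap: 0.0403
gripper_force: 0.0
```

Run:
```python
from h import *
s,M=st(); print(s["q"].round(2), (M.T@(c2w([.5,56.8,130.4])-s["eef_pos"])*1000).round(1))
```

```text
t 3.75 tcp case [ -4.1  69.4 246.2] F case [ 1.6  1.5 -0.5] gap 40.3 gf 0.0 yaw err deg -0.03
[-0.7   0.21  0.54  1.84 -0.12  1.13 -0.03] [-12.6   4.5 115.8]
```

Request:
move_arm(
  commands=[-0.06,0.06,0.6,0,36,0,0,0.6,0,36,0,0,0.6,0,36,0,0,0,0,36,0,0,0,0,36],
)

```text
time: 4.25
eef_pos: [0.5153, 0.0902, 0.158]
tool_rot: [2.114, 2.324, -0.001]
wrist_force: [0.9, 0.1, 1.0]
finger_gap: 0.0364
gripper_force: 0.0
```

Run:
```python
from h import *
s,M=st(); print((M.T@(c2w([.5,56.8,130.4])-s["eef_pos"])*1000).round(1))
```

```text
t 4.25 tcp case [ -1.2  67.5 158. ] F case [0.9 0.1 1. ] gap 36.4 gf 0.0 yaw err deg -0.05
[-10.7   1.7  27.6]
```

Request:
move_arm(
  commands=[-0.11,0.03,0,0,36,-0.1,0,0.2,0,36,0,0,0.32,0,36,0,0,0.32,0,36,0,0,0,0,36],
)

```text
time: 4.75
eef_pos: [0.5169, 0.0794, 0.114]
tool_rot: [-2.114, -2.323, 0.003]
wrist_force: [-0.5, -0.4, 0.7]
finger_gap: 0.0359
gripper_force: 0.0
```

Run:
```python
from h import *
s,M=st(); print((M.T@(c2w([.5,56.8,130.4])-s["eef_pos"])*1000).round(1))
p=eyes.camera("scene"); cv2.imwrite("pics/s1.png",cv2.resize(p["img"][100:240,150:320],None,fx=4.5,fy=4.5,interpolation=cv2.INTER_CUBIC))
```

```text
t 4.75 tcp case [ -0.6  56.6 114. ] F case [-0.5 -0.3  0.7] gap 35.9 gf 0.0 yaw err deg -0.06
[  0.2   1.1 -16.4]
```

View pics/s1.png

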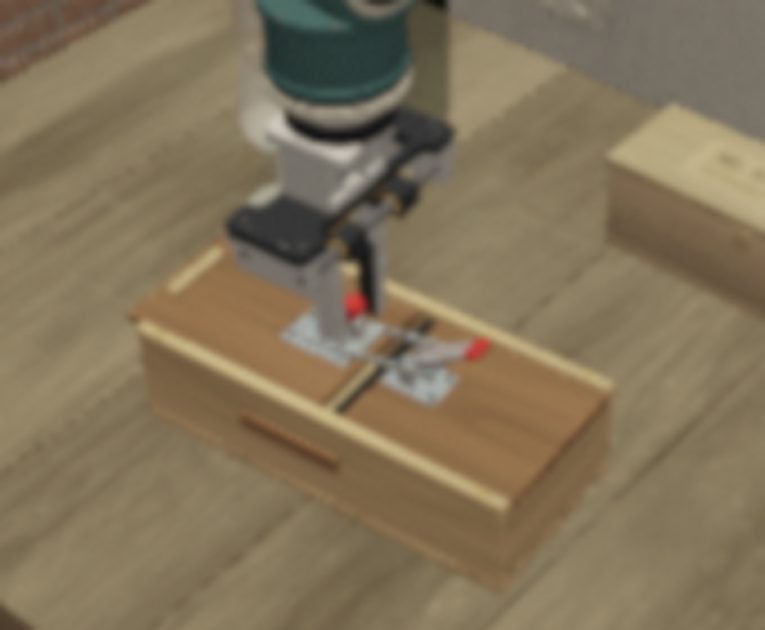

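The red grip (crop 355,305) sits between the open fingers, aligned with the latch; the lever's red end is at (478,349). Close on it.

Request:
move_arm(
  commands=[0,0.02,0,0,20,0,0,0,0,10,0,0,0,0,8,0,0,0,0,8,0,0,0,0,8],
)

```text
time: 5.3
eef_pos: [0.5182, 0.0801, 0.1157]
tool_rot: [-2.114, -2.323, 0.0]
wrist_force: [-6.0, -0.1, 8.2]
finger_gap: 0.014
gripper_force: 30.0
```

Run:
```python
from h import *
s,M=st()
```

```text
t 5.3 tcp case [  0.7  57.2 115.7] F case [-6.   0.5  8.2] gap 14.0 gf 30.0 yaw err deg -0.04
```

Request:
move_arm(
  commands=[0.01,-0.01,-0.06,0,8,0.02,-0.01,-0.07,0,8,0.02,0,-0.07,0,8,0.02,0,-0.07,0,8,0,0,0,0,8],
)

```text
time: 5.8
eef_pos: [0.5173, 0.0839, 0.1292]
tool_rot: [-2.114, -2.324, -0.001]
wrist_force: [-1.2, 3.2, -2.4]
finger_gap: 0.0136
gripper_force: 30.0
```

Run:
```python
from h import *
s,M=st(); c=w2c(s["eef_pos"]); a,b,t=from_grip(c[1],c[2]+14.7,(.9,-.2)); print(a,b,t)
p=eyes.camera("top"); cv2.imwrite("pics/t1.png",cv2.resize(p["img"][160:230,180:280],None,fx=7,fy=7,interpolation=cv2.INTER_CUBIC))
```

```text
t 5.8 tcp case [  0.2  61.  129.2] F case [-0.9  3.3 -2.4] gap 13.6 gf 30.0 yaw err deg -0.03
1.0051200443700272 -0.1437271723327875 [ 61.51699536 105.42065602]
```

View pics/t1.png

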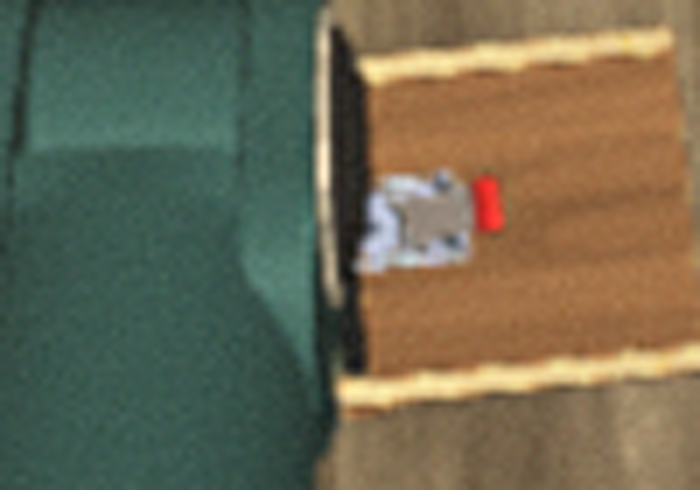

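Request:
move_arm(
  commands=[0.08,0,0,0,8,0.09,0,0,0,8,0.09,0,0,0,8,0.08,0,0,0,8,0,0,0,0,8],
)

```text
time: 6.35
eef_pos: [0.5157, 0.1014, 0.1288]
tool_rot: [-2.113, -2.325, -0.001]
wrist_force: [-1.1, 0.9, 2.9]
finger_gap: 0.0138
gripper_force: 30.0
```

```bash
cat >> h.py <<'E'
def rep(off=14.7):
    s,M=st(); c=w2c(s["eef_pos"]); a,b,t=from_grip(c[1],c[2]+off,(1.5,-.3)); print("a %.2f b %.2f tip"%(a,b),t.round(1))
E
python3 -c "
from h import *
rep()"
```

```text
t 6.35 tcp case [  0.3  78.6 128.8] F case [-1.   1.   2.9] gap 13.8 gf 30.0 yaw err deg 0.01
a 1.71 b -0.24 tip [ 75.4 105.1]
```

Request:
move_arm(
  commands=[0.01,0,0.02,0,8,0.01,0,0.02,0,8,0.01,0,0.02,0,8,0,0,0,0,8,0,0,0,0,8],
)

```text
time: 6.85
eef_pos: [0.5156, 0.1017, 0.1257]
tool_rot: [2.114, 2.323, -0.0]
wrist_force: [0.6, -0.7, 2.7]
finger_gap: 0.0137
gripper_force: 30.0
```

```bash
python3 -c "
from h import *
rep()"
```

```text
t 6.85 tcp case [  0.2  79.  125.7] F case [ 0.6 -0.8  2.7] gap 13.7 gf 30.0 yaw err deg -0.06
a 1.71 b -0.28 tip [ 74.3 102.2]
```

Request:
move_arm(
  commands=[0.01,0,0.02,0,8,0.01,0,0.02,0,8,0,0,0,0,8,0,0,0,0,8,0,0,0,0,8],
)

```text
time: 7.35
eef_pos: [0.5155, 0.1029, 0.1237]
tool_rot: [2.114, 2.324, -0.0]
wrist_force: [0.7, -1.4, 2.2]
finger_gap: 0.0139
gripper_force: 30.0
```

```bash
python3 -c "
from h import *
rep()"
```

```text
t 7.35 tcp case [  0.2  80.1 123.7] F case [ 0.6 -1.5  2.2] gap 13.9 gf 30.0 yaw err deg -0.04
a 1.75 b -0.30 tip [ 74.5 100.4]
```

Request:
move_arm(
  commands=[0.01,0,0.02,0,8,0,0,0,0,8,0,0,0.02,0,8,0,0,0,0,8,0,0,0,0,8],
)

```text
time: 7.85
eef_pos: [0.5155, 0.1037, 0.1219]
tool_rot: [-2.114, -2.324, -0.001]
wrist_force: [0.2, 1.1, 5.5]
finger_gap: 0.0139
gripper_force: 30.0
```

```bash
python3 -c "
from h import *
rep()"
```

```text
t 7.85 tcp case [  0.3  80.9 121.9] F case [0.3 1.1 5.5] gap 13.9 gf 30.0 yaw err deg -0.03
a 1.78 b -0.33 tip [74.4 98.7]
```

Request:
move_arm(
  commands=[0.02,0,0,0,8,0.02,0,0,0,8,0.02,0,0,0,8,0,0,0,0,8,0,0,0,0,8],
)

```text
time: 8.35
eef_pos: [0.5151, 0.1066, 0.1217]
tool_rot: [-2.114, -2.324, -0.0]
wrist_force: [1.0, 1.4, 2.3]
finger_gap: 0.0136
gripper_force: 30.0
```

```bash
python3 -c "
from h import *
rep()"
```

```text
t 8.35 tcp case [  0.2  83.9 121.7] F case [1.1 1.3 2.3] gap 13.6 gf 30.0 yaw err deg -0.03
a 1.89 b -0.33 tip [77.3 98.5]
```

Request:
move_arm(
  commands=[0,0,0.02,0,8,0,0,0,0,8,0,0,0.02,0,8,0,0,0,0,8,0,0,0,0,8],
)

```text
time: 8.85
eef_pos: [0.5151, 0.1064, 0.1197]
tool_rot: [-2.114, -2.324, 0.0]
wrist_force: [1.1, 1.7, 3.3]
finger_gap: 0.0139
gripper_force: 30.0
```

```bash
python3 -c "
from h import *
rep()"
```

```text
t 8.85 tcp case [1.000e-01 8.370e+01 1.197e+02] F case [1.3 1.6 3.3] gap 13.9 gf 30.0 yaw err deg -0.04
a 1.88 b -0.35 tip [76.2 96.6]
```

Request:
move_arm(
  commands=[0.01,0,0.02,0,8,0,0,0,0,8,0.01,0,0.02,0,8,0,0,0,0,8,0,0,0,0,8],
)

```text
time: 9.35
eef_pos: [0.515, 0.1072, 0.1177]
tool_rot: [2.114, 2.324, -0.0]
wrist_force: [-0.3, -1.1, 3.0]
finger_gap: 0.0136
gripper_force: 30.0
```

```bash
python3 -c "
from h import *
rep()"
```

```text
t 9.35 tcp case [1.000e-01 8.450e+01 1.177e+02] F case [-0.4 -1.   3. ] gap 13.6 gf 30.0 yaw err deg -0.05
a 1.92 b -0.38 tip [76.1 94.8]
```

Request:
move_arm(
  commands=[0.01,0,0.02,0,8,0,0,0,0,8,0,0,0.02,0,8,0,0,0,0,8,0,0,0,0,8],
)

```text
time: 9.85
eef_pos: [0.515, 0.1079, 0.1157]
tool_rot: [2.114, 2.324, -0.0]
wrist_force: [1.4, 0.3, 2.5]
finger_gap: 0.0136
gripper_force: 30.0
```

```bash
python3 -c "
from h import *
rep()"
```

```text
t 9.85 tcp case [  0.2  85.2 115.7] F case [1.4 0.1 2.5] gap 13.6 gf 30.0 yaw err deg -0.04
a 1.95 b -0.40 tip [75.9 93.1]
```

Request:
move_arm(
  commands=[0,0,0.02,0,8,0,0,0,0,8,0,0,0.02,0,8,0,0,0,0,8,0,0,0,0,8],
)

```text
time: 10.35
eef_pos: [0.5151, 0.1081, 0.1142]
tool_rot: [-2.114, -2.324, -0.001]
wrist_force: [-4.0, 0.8, 13.0]
finger_gap: 0.0139
gripper_force: 30.0
```

```bash
python3 -c "
from h import *
rep()"
```

```text
t 10.35 tcp case [  0.3  85.3 114.2] F case [-3.9  1.1 13. ] gap 13.9 gf 30.0 yaw err deg -0.04
a 1.96 b -0.42 tip [75.4 91.7]
```

Request:
move_arm(
  commands=[0,0,-0.02,0,8,0,0,-0.01,0,8,0,0,0,0,8,0,0,0,0,8,0,0,0,0,8],
)

```text
time: 10.85
eef_pos: [0.5149, 0.1079, 0.1151]
tool_rot: [-2.114, -2.324, 0.0]
wrist_force: [2.2, 1.6, -1.7]
finger_gap: 0.0134
gripper_force: 30.0
```

```bash
python3 -c "
from h import *
rep()"
```

```text
t 10.85 tcp case [1.000e-01 8.520e+01 1.151e+02] F case [ 2.4  1.4 -1.7] gap 13.4 gf 30.0 yaw err deg -0.04
a 1.95 b -0.41 tip [75.7 92.5]
```

Request:
move_arm(
  commands=[-0.02,0,0,0,8,-0.02,0,0,0,8,-0.02,0,0,0,8,0,0,0,0,8,0,0,0,0,8],
)

```text
time: 11.35
eef_pos: [0.5152, 0.1052, 0.1152]
tool_rot: [-2.114, -2.324, -0.0]
wrist_force: [0.2, 4.6, -1.4]
finger_gap: 0.0136
gripper_force: 30.0
```

```bash
python3 -c "
from h import *
rep()"
```

```text
t 11.35 tcp case [1.000e-01 8.250e+01 1.152e+02] F case [ 0.6  4.6 -1.4] gap 13.6 gf 30.0 yaw err deg -0.03
a 1.84 b -0.41 tip [72.9 92.7]
```

Request:
move_arm(
  commands=[0,0,0,0,12,0,0,0,0,16,0,0,0,0,30,0,0,0,0,40,0,0,0,0,40],
)

```text
time: 11.85
eef_pos: [0.5152, 0.1046, 0.1152]
tool_rot: [2.114, 2.323, -0.0]
wrist_force: [-0.2, -0.5, 0.9]
finger_gap: 0.0367
gripper_force: 0.0
```

Request:
move_arm(
  commands=[0,0,-0.2,0,40,0,0,-0.4,0,40,0.5,0,-0.6,0,40,0.5,0,-0.6,0,30,0.5,0,0,0,20],
)

```text
time: 12.35
eef_pos: [0.5098, 0.1807, 0.2097]
tool_rot: [2.114, 2.322, 0.008]
wrist_force: [1.8, 0.3, -0.5]
finger_gap: 0.0272
gripper_force: 0.0
```

Run:
```python
from h import *
st()
p=eyes.camera("scene"); cv2.imwrite("pics/s2.png",cv2.resize(p["img"][130:230,170:300],None,fx=6,fy=6,interpolation=cv2.INTER_CUBIC))
hsv=cv2.cvtColor(p["img"],cv2.COLOR_BGR2HSV); m=((hsv[...,0]<8)|(hsv[...,0]>172))&(hsv[...,1]>150)&(hsv[...,2]>90)
n,_,s,c=cv2.connectedComponentsWithStats(m.astype(np.uint8))
print([(c[i].round(1),s[i][4]) for i in range(1,n) if s[i][4]>5 and 180<c[i][0]<300 and 120<c[i][1]<220])
for a in (1.4,1.5,1.6,1.7,1.8,1.9,2.0): print(a,proj(p,c2w([1,-68*np.cos(a),108.5+68*np.sin(a)])).round(1))
for y in (66,70,74,78): 
  for z in (92,98,100): print(y,z,proj(p,c2w(np.r_[1,ik_tip(y,z)[2]])).round(1))
```

```text
t 12.35 tcp case [  1.9 158.1 209.7] F case [ 1.8  0.1 -0.5] gap 27.2 gf 0.0 yaw err deg -0.09
[(array([237.5, 162.8]), np.int32(12)), (array([221.8, 164.9]), np.int32(21))]
1.4 [[244.6 165.6]]
1.5 [[242.9 164.7]]
1.6 [[241.1 163.8]]
1.7 [[239.3 163.2]]
1.8 [[237.6 162.7]]
1.9 [[236.  162.4]]
2.0 [[234.4 162.3]]
66 92 [[223.2 166.6]]
66 98 [[224.  165.5]]
66 100 [[224.2 165.1]]
70 92 [[222.2 166.2]]
70 98 [[222.9 165. ]]
70 100 [[223.1 164.6]]
74 92 [[221.3 165.7]]
74 98 [[221.9 164.5]]
74 100 [[222.1 164.1]]
78 92 [[220.4 165.3]]
78 98 [[220.9 164.1]]
78 100 [[221.1 163.7]]
```

View pics/s2.png

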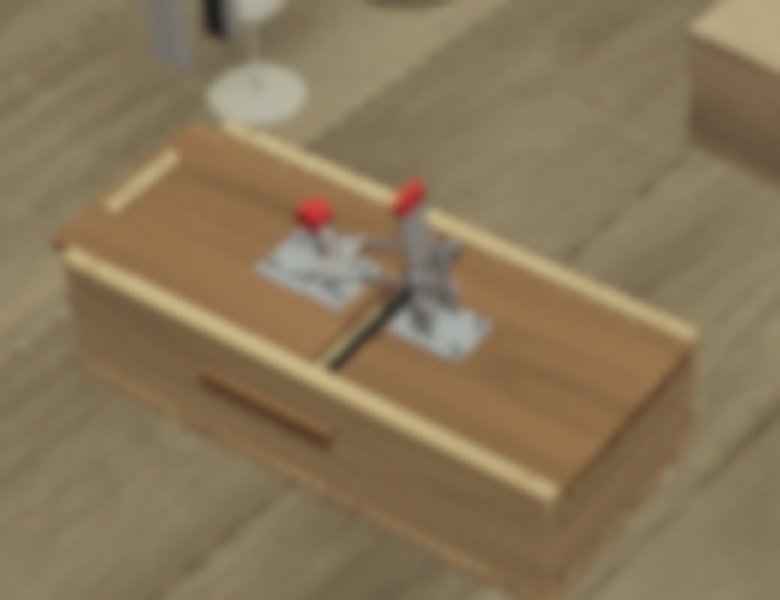

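Request:
move_arm(
  commands=[-0.6,-0.03,0,0,0,-0.6,0,0,0,0,-0.6,0,0,0,0,-0.5,0,0,0,0,0,0,0,0,0],
)

```text
time: 12.9
eef_pos: [0.5177, 0.0613, 0.2059]
tool_rot: [2.119, 2.318, -0.0]
wrist_force: [0.6, 0.7, -0.6]
finger_gap: 0.0007
gripper_force: 0.0
```

Run:
```python
from h import *
st()
for a in np.arange(1.6,-.05,-.1): print(round(a,1), "TCP y,z",round(-55*np.cos(a)+4*np.sin(a)+8,1),round(108.5+55*np.sin(a)+4*np.cos(a),1))
```

```text
t 12.9 tcp case [ -1.6  38.5 205.9] F case [ 0.7  0.6 -0.6] gap 0.7 gf 0.0 yaw err deg -0.31
1.6 TCP y,z 13.6 163.4
1.5 TCP y,z 8.1 163.6
1.4 TCP y,z 2.6 163.4
1.3 TCP y,z -2.9 162.6
1.2 TCP y,z -8.2 161.2
1.1 TCP y,z -13.4 159.3
1.0 TCP y,z -18.4 156.9
0.9 TCP y,z -23.1 154.1
0.8 TCP y,z -27.4 150.7
0.7 TCP y,z -31.5 147.0
0.6 TCP y,z -35.1 142.9
0.5 TCP y,z -38.3 138.4
0.4 TCP y,z -41.1 133.6
0.3 TCP y,z -43.4 128.6
0.2 TCP y,z -45.1 123.3
0.1 TCP y,z -46.3 118.0
-0.0 TCP y,z -47.0 112.5
```

Request:
move_arm(
  commands=[0,0.04,0.43,0,0,0,0,0.43,0,0,-0.1,0,0,0,0,-0.1,0,0,0,0,0,0,0,0,0],
)

```text
time: 13.4
eef_pos: [0.5211, 0.0543, 0.1634]
tool_rot: [2.115, 2.322, 0.001]
wrist_force: [0.1, -0.6, 0.1]
finger_gap: 0.0007
gripper_force: 0.0
```

```bash
python3 -c "
from h import *
st()"
```

```text
t 13.4 tcp case [  1.1  31.3 163.4] F case [ 0.1 -0.6  0.1] gap 0.7 gf 0.0 yaw err deg -0.1
```

Request:
move_arm(
  commands=[-0.1,0,0,0,0,-0.1,0,0,0,0,-0.1,0,0,0,0,-0.1,0,0,0,0,0,0,0,0,0],
)

```text
time: 13.9
eef_pos: [0.5224, 0.0343, 0.1623]
tool_rot: [2.115, 2.322, -0.0]
wrist_force: [0.5, 0.7, -0.3]
finger_gap: 0.0003
gripper_force: 0.0
```

```bash
python3 -c "
from h import *
st()"
```

```text
t 13.9 tcp case [  0.6  11.2 162.3] F case [ 0.5  0.6 -0.3] gap 0.3 gf 0.0 yaw err deg -0.1
```

Request:
move_arm(
  commands=[-0.1,0,0,0,0,-0.1,0,0,0,0,-0.1,0,0.01,0,0,-0.09,0,0.02,0,0,0,0,0,0,0],
)

```text
time: 14.4
eef_pos: [0.5241, 0.0152, 0.1605]
tool_rot: [-2.115, -2.323, 0.001]
wrist_force: [-0.8, 3.8, -1.1]
finger_gap: 0.0004
gripper_force: 1.2
```

```bash
python3 -c "
from h import *
st()"
```

```text
t 14.4 tcp case [  0.4  -8.  160.5] F case [-0.4  3.9 -1.1] gap 0.4 gf 1.2 yaw err deg -0.09
```

Request:
move_arm(
  commands=[-0.1,0,0.03,0,0,-0.1,0,0.05,0,0,-0.1,0,0.055,0,0,-0.09,0,0.07,0,0,0,0,0,0,0],
)

```text
time: 14.9
eef_pos: [0.526, -0.0045, 0.1502]
tool_rot: [2.115, 2.323, -0.001]
wrist_force: [0.8, 1.9, -0.2]
finger_gap: 0.0002
gripper_force: 0.6
```

```bash
python3 -c "
from h import *
st()"
```

```text
t 14.9 tcp case [  0.5 -27.7 150.2] F case [ 1.   1.8 -0.2] gap 0.2 gf 0.6 yaw err deg -0.09
```

Run:
```python
from h import *
st()
p=eyes.camera("scene"); cv2.imwrite("pics/s3.png",cv2.resize(p["img"][130:230,170:300],None,fx=6,fy=6,interpolation=cv2.INTER_CUBIC))
```

```text
t 14.9 tcp case [  0.5 -27.7 150.2] F case [ 1.   1.8 -0.2] gap 0.2 gf 0.6 yaw err deg -0.09
```

View pics/s3.png

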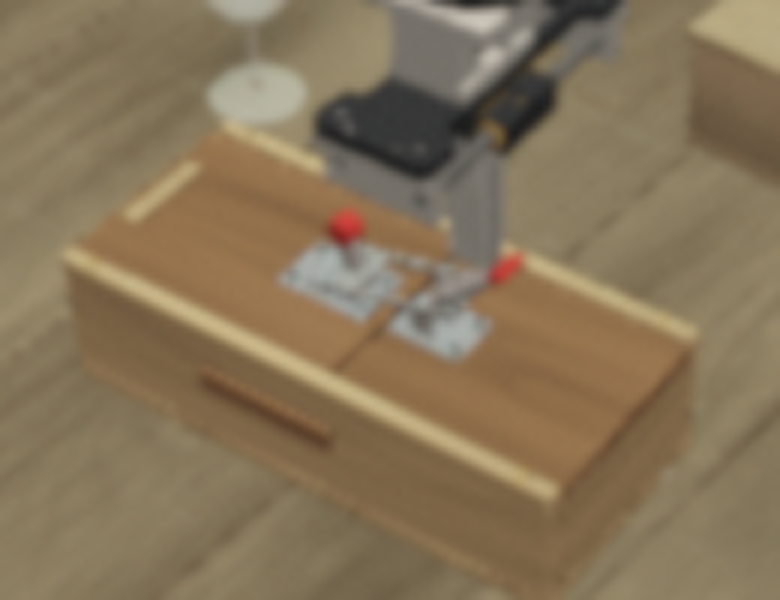

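Request:
move_arm(
  commands=[-0.08,0,0.07,0,0,-0.07,0,0.08,0,0,-0.065,0,0.09,0,0,-0.055,0,0.1,0,0,0,0,0,0,0],
)

```text
time: 15.45
eef_pos: [0.527, -0.0178, 0.1327]
tool_rot: [-2.115, -2.323, 0.002]
wrist_force: [0.2, 0.1, -1.1]
finger_gap: 0.0008
gripper_force: 0.0
```

```bash
python3 -c "
from h import *
st()"
```

```text
t 15.45 tcp case [  0.2 -41.1 132.7] F case [ 0.2  0.1 -1.1] gap 0.8 gf 0.0 yaw err deg -0.09
```

Request:
move_arm(
  commands=[-0.04,0,0.1,0,0,-0.03,0,0.1,0,0,-0.03,0,0.08,0,0,0,0,0.05,0,0,0,0,0,0,0],
)

```text
time: 15.95
eef_pos: [0.5276, -0.0221, 0.1166]
tool_rot: [-2.114, -2.323, 0.001]
wrist_force: [0.4, 0.2, -0.4]
finger_gap: 0.0004
gripper_force: 0.0
```

```bash
python3 -c "
from h import *
st()"
```

```text
t 15.95 tcp case [  0.4 -45.4 116.6] F case [ 0.4  0.1 -0.4] gap 0.4 gf 0.0 yaw err deg -0.05
```

Press lightly a little further to make sure it is flat, then check.

Request:
move_arm(
  commands=[0,0,0.03,0,0,0,0,0.02,0,0,0,0,0.02,0,0,0,0,0.01,0,0,0,0,0,0,0],
)

```text
time: 16.45
eef_pos: [0.5277, -0.022, 0.113]
tool_rot: [2.114, 2.324, -0.0]
wrist_force: [-0.2, -0.5, -0.4]
finger_gap: 0.0003
gripper_force: 0.0
```

```bash
python3 -c "
from h import *
st()"
```

```text
t 16.45 tcp case [  0.5 -45.4 113. ] F case [-0.2 -0.5 -0.4] gap 0.3 gf 0.0 yaw err deg -0.04
```

Request:
move_arm(
  commands=[0,0,-0.4,0,0,0,0,-0.8,0,0,0,0,-0.9,0,0,0,0,-0.9,0,0,0,0,0,0,0],
)

```text
time: 16.95
eef_pos: [0.53, -0.0223, 0.2684]
tool_rot: [2.111, 2.32, 0.01]
wrist_force: [0.4, 0.2, -0.7]
finger_gap: 0.0006
gripper_force: 0.0
```

Run:
```python
from h import *
st()
p=eyes.camera("scene"); cv2.imwrite("pics/s4.png",cv2.resize(p["img"][110:230,150:300],None,fx=5,fy=5,interpolation=cv2.INTER_CUBIC))
hsv=cv2.cvtColor(p["img"],cv2.COLOR_BGR2HSV); m=((hsv[...,0]<8)|(hsv[...,0]>172))&(hsv[...,1]>150)&(hsv[...,2]>90)
n,_,s,c=cv2.connectedComponentsWithStats(m.astype(np.uint8))
print([(c[i].round(1),s[i][4]) for i in range(1,n) if s[i][4]>5 and 180<c[i][0]<300 and 120<c[i][1]<220])
for a in (0,.1,.2,.4): print(a,proj(p,c2w([1,-68*np.cos(a),108.5+68*np.sin(a)])).round(1))
for b in (0,.05,.1,-.05): print(b,links(0,b)[1].round(1),proj(p,c2w(np.r_[1,links(0,b)[2]])).round(1))
```

```text
t 16.95 tcp case [  2.7 -45.9 268.4] F case [ 0.4  0.2 -0.7] gap 0.6 gf 0.0 yaw err deg -0.06
[(array([229.1, 168. ]), np.int32(22)), (array([259.2, 187.2]), np.int32(16))]
0 [[259.5 188.1]]
0.1 [[259.4 186.5]]
0.2 [[259.2 184.8]]
0.4 [[258.2 181.4]]
0 [56.6 93.1] [[229.3 169. ]]
0.05 [57.  97.2] [[229.6 168.3]]
0.1 [ 57.2 101.3] [[230.  167.6]]
-0.05 [56. 89.] [[229.  169.7]]
```

View pics/s4.png

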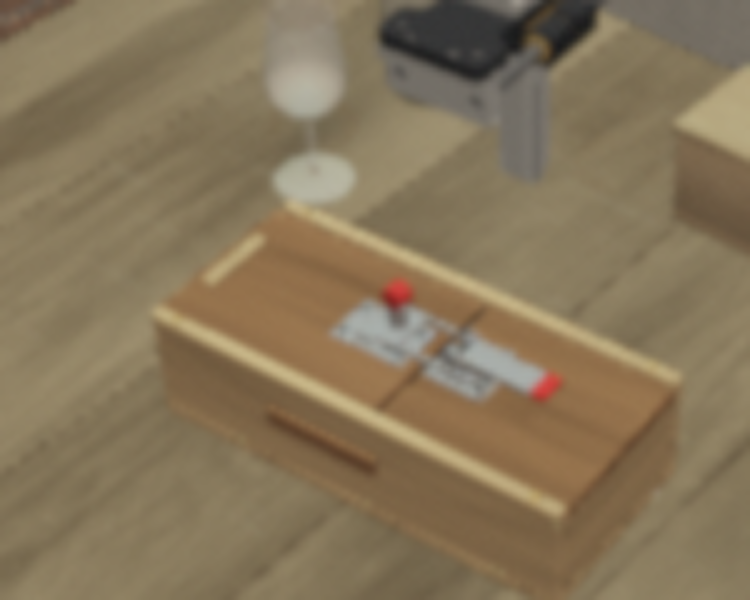

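The lever lies flat (red end at crop 546,385), the claw is hooked (grip at 398,293), the lid is drawn shut and the glass still stands. Handing in.

```bash
python3 -c "
from h import *
print(robot.finish_job())"
```

```text
the job is handed in; nothing more can be done
None
```

The case is latched and the job is handed in at about 17 s. The hand-in returned no verdict. The last picture shows the lever lying flat, the claw hooked behind the bead, the lid drawn shut and the glass standing. I did not check the pump, cork and stopper at the end. The highest wrist-force reading was 13 N when feeling for the pocket and about 4 N on the lever.

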